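# Re-index a lute neck in its carving jig

## Task

The lute neck blank is clamped by its heel in the green swivel jig. Back the clamp screw off with its cross bar only as far as needed to free the neck, never more than a third of a turn, swing the freed neck round until it points at the red pointer, then screw the clamp down again, firmly and clearly tighter than you found it, without crushing the wood. Leave the pointer and everything else on the bench where they are.

Things in the scene. Friction and masses are not known exactly. Their poses are not given: they have to be found in the camera images.
- bar_mid (a point): Middle of the screw's level cross bar, on the vertical screw axis, 166 mm above the table; the neck swivels about the same axis. x runs along the bar to end A. Bar: steel rod 12 mm thick, 170 mm long, a 22 mm black ball on each end, free air all round, 35 mm above the fixed green arm. Push it round sideways at either end.
- bar_end_a (a point): Centre of the ball on end A of the cross bar, 87 mm from the screw axis, 166 mm above the table.
- bar_end_b (a point): Centre of the ball on end B of the cross bar, 87 mm from the screw axis on the other side, 166 mm above the table.
- screw (a joint): Turn of the clamp screw, rad. Anticlockwise from above loosens and counts up, 3 mm of pad travel per rad. The pad just touches the heel at 0; it starts lightly clamped, a varying 0.15 to 0.21 below 0. Free turning takes 0.36 N m (4.5 N at 80 mm on the bar); below 0 that climbs by 0.9 N m per rad. Let go when very tight it springs back a little; else it stays put.
- pad: Steel clamp pad with rubber feet, 76 mm across, pressing on the cork patch on the heel; origin on the swivel axis at its underside, 60 mm above the table. Firm means a last turning push on the bar of 0.75 to 1.0 N m (10 to 12 N square to the bar, 80 mm from the axis); under 0.65 N m is too loose, over 1.3 N m crushes the wood.
- neck: Dark wooden neck blank, pale fingerboard. Origin on the swivel axis under the heel, 20 mm above the table; x to the neck's tip. Heel 80 mm wide, to 58 mm from the axis; beyond it 40 mm wide, sides 24 to 54 mm above the table. Swings level, 0.68 rad either side of the jig's -y. Clamped it resists with about 1 N m, freed 0.15 N m (1 N at 180 mm), and stays where left.
- neck_tip (a point): Middle of the end face of the neck, 237 mm from the swivel axis, 39 mm above the table; x points outward along the neck.
- pointer_tip (a point): Inner tip of the red pointer on the aluminium arc, 241 mm from the swivel axis, 16 mm above the table; x points straight away from the swivel axis. The neck must point the same way. The pointer is 8 mm high, 40 mm long, with a 14 mm brass stud on top; stiff, but can be shoved by mistake.
- jig: Fixed jig: origin on the table under the swivel axis, -y the centre line under the neck. Green column 60 x 36 mm, 125 mm high, 95 mm from the axis towards +y; 50 mm wide arm from it over the heel, underside 97 mm, top 125 mm up. Base plates up to 12 mm high; aluminium arc 210 to 280 mm from the axis, 10 mm high.
- wire_spool: Loose steel wire spool, 68 mm across, 40 mm high; origin under its centre. Stands near the jig; leave alone.
- glue_pot: Loose white pot, 64 mm across, 55 mm high; origin under its centre. Stands near the jig; leave alone.
- bridge_blank: Loose dark wooden bridge blank 90 x 22 x 14 mm; leave alone.
- oil_bottle: Loose white bottle with blue cap, 52 mm across, 130 mm high; leave alone.
- screwdriver: Loose screwdriver with yellow handle; leave alone.
- sanding_block: Loose cork sanding block 75 x 40 x 28 mm; leave alone.
- varnish_jar: Loose amber jar, 60 mm across, 70 mm high; leave alone.

How it is judged (in metres and radians):
On the way, in this order (a step that is already met when the one before it is completed fails the run):
1. the screw is backed off until the pad no longer grips the neck (contact force between pad and neck below 6 N), for 0.2 s.
2. the freed neck is swung to point at the red pointer (angle between the x axis of neck_tip and the x axis of pointer_tip, either way round below 0.06 rad and contact force between pad and neck below 6 N), for 0.2 s.
3. the clamp is screwed down firmly on the neck (angle between the x axis of neck_tip and the x axis of pointer_tip, either way round below 0.06 rad and contact force between pad and neck above 90 N), for 0.3 s.
At the end, for the whole second after the job is handed in: The neck is at rest and points at the red pointer within 0.06 rad (3.4 degrees), and the pad presses on its heel with more than 90 N (it starts at 45 to 70 N) (all of step 3 and angular speed of neck below 0.05 rad/s and value of joint screw below 0 rad); the robot touches nothing.
It fails at once if the screw is backed off more than a third of a turn (value of joint screw above 2 rad).
It fails at once if the wood is crushed (pad force above 350 N) (contact force between pad and neck above 350 N).
It fails at once if the red pointer is shifted (distance of pointer_tip from where it was at the start of the episode above 0.01 m).
It fails at once if something else on the bench is disturbed (distance of any of wire_spool, glue_pot, bridge_blank, oil_bottle, screwdriver, sanding_block, varnish_jar from where it was at the start of the episode above 0.03 m).
It also fails if it takes over 56 s, if anything falls off the work surface, if the arm or the gripper's body presses on something with over 40 N, if the wrist force passes 120 N, or if a joint passes its speed limit or range.

## Robot

A 6-joint arm with a two-finger parallel gripper is mounted at the origin on the work surface. World frame = base frame: x ahead of the robot, y to its left, z up, the work surface at z = 0. Lengths are in mm, angles in rad, forces in N, time in s.
With the tool pointing down it reaches from about 150 to 775 mm from the base axis. Payload 6.1 kg.
Tool frame: the origin (TCP) lies midway between the tips of the shut fingers; the grasp point (between the pads) lies 19 mm behind it; x points along the fingers, y is the direction in which the jaws open and shut, and the axes are right-handed (so a half turn about x gives the same grasp; the last joint's range is limited). The gripper opens to 85 mm and grips with 20 to 120 N. Pads are 22 mm wide; open, the fingers measure 114 mm over their backs; the gripper's body (76 mm by 85 mm) begins 54 mm behind the grasp point. The pads swing forward as they close: fully open they stand 13 mm farther back than shut.
Start: joints at [1.337, 0.126, -0.04, 1.405, 0, 1.571], TCP at [121.624, 510.701, 231.295] pointing down, gripper open.
Joint ranges: [-2.72, 2.72], [-0.95, 1.95], [-1.27, 1.35], [-1.78, 2.02], [-1.46, 1.47], [-3.14, 3.14]. Speed limits (rad/s): [2.39, 2.39, 3.01, 3.14, 3.14, 3.14].

## Interface

Orientations are given as a rotation vector (axis times angle).
In Python, from bench import env, imaging gives the robot as it stands.
- The arm moves only by the shell command python3 -m pendant 'ROWS' [OPENING]. ROWS is JSON, a list that holds one entry, the list of rows, each a list of 4 numbers: the shift along the world's x, y, z in m, then the turn about the world's z in degrees. A call has exactly 8 rows; each row shifts and turns the commanded pose from where the row before left it; what a row does not reach is not made up. A row lasts 1/8 s, in which the tool goes at most 62.5 mm and 10.7 degrees, less where a joint would pass 70% of its speed; a pose out of reach is approached as far as the arm can. A call is refused whole if a number of a shift passes 0.0625 or a number of a turn 10.7, either way. A call with a gripper value outside its range is refused whole. OPENING is the gripper's target within -1 to 1 (fully open at 1, half-way at 0, shut at -1), set as the call begins (- or left out, the last holds). The fingers move at their own pace and stop on an object; the grip force is fixed at half the most. Time passes only in rows, so rows that do not move let the fingers close, or fill a call up. It gives the time, the measured TCP pose, the force and the opening at its end, in the units of the state.
- env.sense(): the state, without advancing time (a new reading comes with each control period).
- imaging.get_image(name): name is "scene" or "top" or "wrist"; returns a dict with "color" (420x560x3 uint8, red, green, blue), "fovy" (degrees; the focal length in pixels is half the picture's height over the tangent of half this angle, whatever the lens; pixels are square), "cx", "cy" (the principal point, pixels), "origin" and "attitude" of the camera in the world; the wrist camera has in their place "T_tool_cam" (4x4, takes a point from camera to tool coordinates, whose origin is the TCP and whose axes are the tool frame's). Camera axes: x right, y down, z forward; pixel columns grow to the right and rows downward; lengths in mm; the calibration is good to about 2 mm. A picture is of the moment at which its call begins: read the wrist's pose just before it. There is no depth.
- env.sign_off(): hands the job in, once; it reports no verdict.
The state is a dict: "t": time; "qpos": joint angles; "joint_velocities": joint speeds; "joint_efforts": joint torques, N m; "ee_pos": TCP position; "tcp_rot": TCP orientation; "wrist_force": force on the tool from outside, world axes, zero at the start; "ft_torque": the same for the moment, N m; "finger_gap": finger opening in mm.
Only numpy, scipy, OpenCV 4.12 (cv2) and the standard library are available. Lean on these libraries where they do the work, as an engineer would, in place of code of your own. Each camera call takes 0.05 s, during which the arm holds its last target. There are 200 camera calls.

## Working session

There is one attempt and no reset: what is moved stays moved. The work goes in short steps, Python scripts to look and compute and a shell command to move; the robot and the scene stay as the last step left them, time stands still between calls to the robot, and variables do not carry over. Pictures are saved under pics/ and viewed, about 8 in all and at most 12, crops included, and the job is handed in when it is done.

```bash
mkdir -p pics; ls; cat > h.py <<'E'
import numpy as np,cv2
from bench import env,imaging
def shot(n,f):
    s=env.sense(); im=imaging.get_image(n); cv2.imwrite('pics/'+f,im['color'][:,:,::-1]); return s,im
E
python3 - <<'E'
from h import *
s,i=shot('top','top1.png'); print({k:v for k,v in i.items() if k!='color'})
s,i=shot('scene','sc1.png'); print({k:v for k,v in i.items() if k!='color'})
print(s)
E
```

```text
pics
{'fovy': 51.523778060888425, 'cx': 275.8953280452098, 'cy': 209.76640817311156, 'origin': array([ 398.00524087,   36.20936894, 1152.06573166]), 'attitude': array([-2.20791003,  2.16177066, -0.15495092])}
{'fovy': 51.26534993087895, 'cx': 269.13884288065884, 'cy': 212.6818407616943, 'origin': array([1205.4842697 , -484.28085714,  739.8176061 ]), 'attitude': array([-1.99216671, -1.02314949,  0.51942824])}
{'t': 0.05, 'qpos': array([ 1.33700634e+00,  1.26389721e-01, -4.06064414e-02,  1.40536058e+00,
        1.45662875e-05,  1.57081236e+00]), 'joint_velocities': array([-0.0002294 , -0.00076609,  0.00206171,  0.0009024 ,  0.00059202,
        0.00048352]), 'joint_efforts': array([ 9.63785919e-05, -4.37333250e+01,  3.53968763e+01,  1.39133926e-02,
        1.34674196e-04,  8.78087150e-06]), 'ee_pos': array([121.53034095, 510.34000143, 230.52406082]), 'tcp_rot': array([ 0.18234205,  1.56318739, -0.18477836]), 'wrist_force': array([-0.99938097, -0.77591121, -0.00400886]), 'ft_torque': array([ 0.00791065, -0.02070895, -0.01680818]), 'finger_gap': 85.48343872619903}
```

View pics/top1.png

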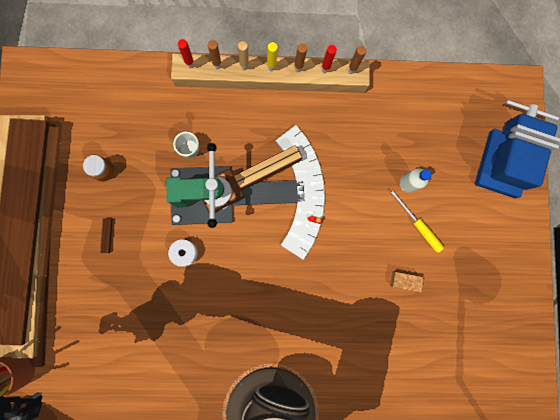

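View pics/sc1.png

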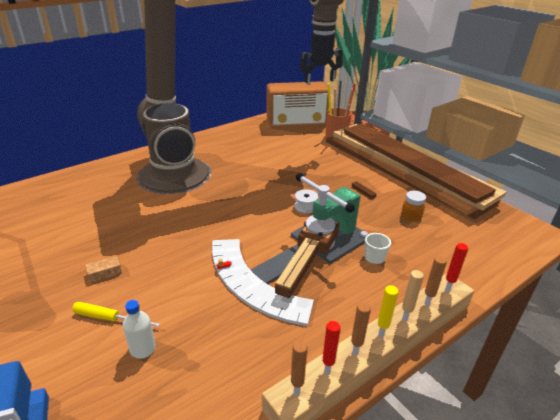

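```bash
cat >> h.py <<'E'
from scipy.spatial.transform import Rotation as R
def ray(im,u,v,z):
    h=im['color'].shape[0]; f=h/2/np.tan(np.radians(im['fovy']/2))
    d=R.from_rotvec(im['attitude']).as_matrix()@np.array([(u-im['cx'])/f,(v-im['cy'])/f,1]); o=im['origin']
    return o+d*(z-o[2])/d[2]
E
python3 - <<'E'
from h import *
s,i=shot('top','t2.png')
c=i['color'][110:270,155:335][:,:,::-1]
cv2.imwrite('pics/crop.png',cv2.resize(c,None,fx=4.4,fy=3.7*4.4/4.4 and 3.7,interpolation=cv2.INTER_CUBIC) if 0 else cv2.resize(c,None,fx=3.7,fy=3.7,interpolation=cv2.INTER_CUBIC))
print('A',ray(i,211.5,147.5,166),'B',ray(i,212,222.5,166))
E
```

```text
A [642.58043116 151.60476067 166.        ] B [469.67136835 144.52031403 166.        ]
```

View pics/crop.png

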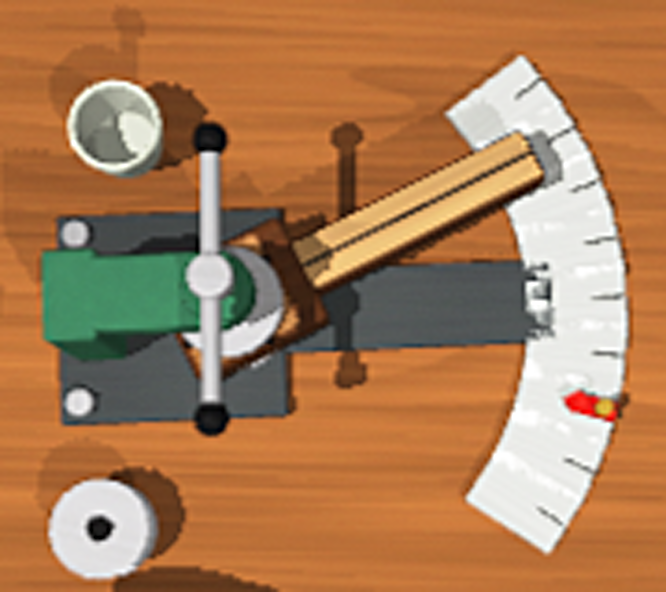

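```bash
python3 - <<'E'
from h import *
i=imaging.get_image('top')
P=lambda u,v,z: ray(i,155+u/3.7,110+v/3.7,z)[:2]
A=P(210,137,166);B=P(211,418,166);C=(A+B)/2
print(A,B,C,np.linalg.norm(A-B),P(210,275,175))
ang=lambda p:(np.degrees(np.arctan2(*(p-C)[::-1])),np.linalg.norm(p-C))
print('ptr',P(563,402,16),ang(P(563,402,16)),'stud',ang(P(604,406,24)))
print('neck',[ang(P(534,152,z)) for z in (54,60)],[ang(P(305,264,z)) for z in(54,60)], ang(P(545,157,39)))
d=P(534,152,58)-P(305,264,58);print(np.degrees(np.arctan2(d[1],d[0])))
print('arc ends',ang(P(521,57,10)),ang(P(445,112,10)),ang(P(550,552,10)),ang(P(467,498,10)))
print('pot',P(115,125,55),'spool',P(100,528,40), 'col',P(45,250,125),P(45,340,125))
E
```

```text
[643.70789158 151.05520698] [468.60169593 144.42275443] [556.15479376 147.73898071] 175.23175848179167 [555.45625859 147.04798019]
ptr [496.18955095 -87.5205817 ] (np.float64(-104.29961862224609), np.float64(242.7815727089204)) stud (np.float64(-103.41575658355706), np.float64(270.8489879831967))
neck [(np.float64(-61.94976790913379), np.float64(236.58351013608956)), (np.float64(-62.205119859853454), np.float64(235.4245856726398))] [(np.float64(-61.50117796279268), np.float64(58.915317172975264)), (np.float64(-62.52587286300016), np.float64(58.72603375422633))] (np.float64(-62.89803700276159), np.float64(244.85243311609153))
-62.09851834408833
arc ends (np.float64(-46.41356647973863), np.float64(279.186332381967)) (np.float64(-44.559969591915475), np.float64(210.26462469704296)) (np.float64(-126.07594531236903), np.float64(282.00696001140466)) (np.float64(-127.47371167465565), np.float64(212.3206183170662))
pot [677.94877462 229.57792319] spool [400.78388883 231.01763272] col [577.03815353 258.43662243] [518.99820252 255.8289886 ]
```

```bash
python3 - <<'E'
from h import *
s=env.sense(); print(R.from_rotvec(s['tcp_rot']).as_matrix().round(3), s['ee_pos'])
E
python3 -m pendant '[[[0.05,-0.04,0,0],[0.05,-0.04,0,0],[0.05,-0.04,0,0],[0.05,-0.04,0,0],[0.05,-0.04,0,0],[0.04,-0.04,0,0],[0.04,-0.04,0,0],[0.04,-0.04,0,0]]]' -1
```

```text
[[-0.     0.232  0.973]
 [-0.001  0.973 -0.232]
 [-1.    -0.001  0.   ]] [121.59409654 510.46244907 230.82006326]
t: 1.2
ee_pos: [486.7, 193.9, 231.2]
tcp_rot: [0.184, 1.563, -0.184]
wrist_force: [1.5, 1.3, 0.0]
finger_gap: 0.1
```

```bash
python3 -m pendant '[[[0.007,0,0,8],[0,0,0,7.5],[0,0,-0.03,0],[0,0,-0.03,0],[0,0,-0.021,0],[0,-0.008,0,0],[0,-0.004,0,0],[0,0,0,0]]]'
```

```text
t: 2.2
ee_pos: [493.3, 183.3, 151.6]
tcp_rot: [-0.028, 1.569, 0.029]
wrist_force: [0.5, 0.2, 0.5]
finger_gap: -0.0
```

```bash
python3 - <<'E'
from h import *
s,i=shot('wrist','w1.png')
E
```

```text
(no output)
```

View pics/w1.png

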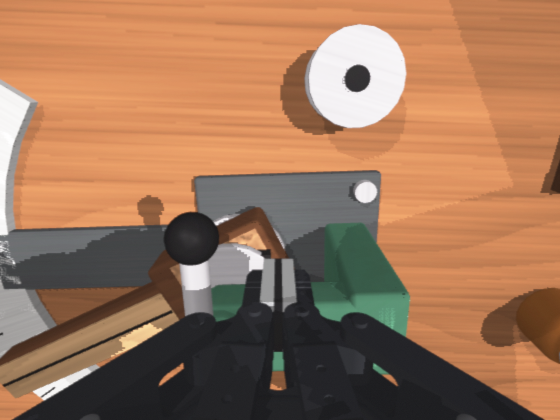

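```bash
python3 -m pendant '[[[0,-0.004,0,0],[0,-0.003,0,0],[0,-0.002,0,0],[0,-0.002,0,0],[0,-0.002,0,0],[0,-0.002,0,0],[0,0,0,0],[0,0,0,0]]]'
```

```text
t: 3.25
ee_pos: [492.6, 168.5, 150.3]
tcp_rot: [-0.029, 1.571, 0.029]
wrist_force: [0.7, -0.6, 0.0]
finger_gap: 0.0
```

```bash
python3 -m pendant '[[[0,-0.002,0,0],[0,-0.002,0,0],[0,-0.001,0,0],[0,-0.001,0,0],[0,-0.001,0,0],[0,-0.001,0,0],[0,0,0,0],[0,0,0,0]]]'
```

```text
t: 4.25
ee_pos: [492.6, 160.9, 150.3]
tcp_rot: [-0.028, 1.571, 0.03]
wrist_force: [-0.6, 5.8, -1.0]
finger_gap: -0.1
```

```bash
python3 -m pendant '[[[-0.0005,-0.0037,0,3.3],[-0.0005,-0.0037,0,3.3],[-0.0004,-0.0037,0,3.3],[0,-0.0037,0,3.3],[0.0002,-0.0037,0,3.3],[0.0005,-0.0037,0,3.3],[0.0005,-0.0037,0,3.2],[0,0,0,0]]]'
```

```text
t: 5.25
ee_pos: [492.6, 135.2, 150.4]
tcp_rot: [-0.343, 1.543, 0.345]
wrist_force: [0.7, 5.5, -0.6]
finger_gap: -0.1
```

```bash
python3 -m pendant '[[[0,0,0,0],[0,0.003,0,0],[0,0.015,0,0],[0,0.015,0,0],[0,0,0.03,0],[0,0,0.04,0],[0,0,0.04,0],[0,0,0,0]]]'; python3 - <<'E'
from h import *
s,i=shot('top','t3.png')
c=i['color'][110:270,155:335][:,:,::-1]
cv2.imwrite('pics/crop3.png',cv2.resize(c,None,fx=3.7,fy=3.7,interpolation=cv2.INTER_CUBIC))
E
```

```text
t: 6.25
ee_pos: [493.8, 168.8, 263.6]
tcp_rot: [-0.344, 1.538, 0.344]
wrist_force: [-0.3, 1.1, 0.6]
finger_gap: -0.1
```

View pics/crop3.png

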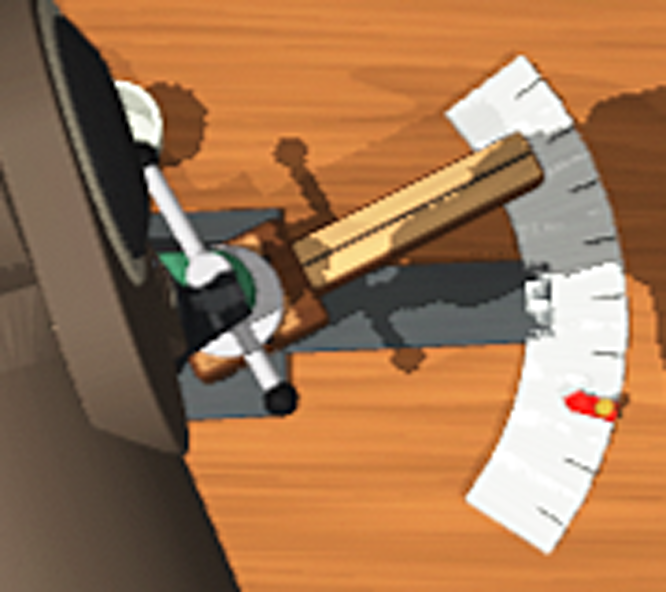

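```bash
python3 - <<'E'
from h import *
i=imaging.get_image('top')
P=lambda u,v,z: ray(i,155+u/3.7,110+v/3.7,z)[:2]
b=P(283,398,166)-[556,147.5]; print(b,np.degrees(np.arctan2(b[1],b[0]))%360-180)
s=env.sense();print(s['ee_pos'],s['qpos'])
n=np.radians(-62.1); u=np.array([np.cos(n),np.sin(n)]); l=np.array([-u[1],u[0]])
for o in(60,35): print(np.array([556,147.5])+170*u+o*l)
E
```

```text
[-74.15936149 -46.54497701] 32.11380174829654
[492.59871076 168.25347759 260.17570871] [ 3.29280325e-01  1.19155065e-01  1.58820428e-02  1.46705443e+00
 -2.49216787e-04 -1.09555789e-01]
[688.57400623  25.33563174]
[666.47986548  13.63738638]
```

```bash
python3 -m pendant '[[[0.05,-0.036,0,0],[0.05,-0.036,0,0],[0.05,-0.036,0,0],[0.048,-0.035,0,0],[0,0,-0.05,0],[0,0,-0.05,0],[0,0,-0.05,0],[0,0,-0.02,0]]]'; python3 - <<'E'
from h import *
C=np.array([556,147.5])
def T(p,o,r=170):
    n=np.radians(p); u=np.array([np.cos(n),np.sin(n)]); return C+r*u+o*np.array([-u[1],u[0]])
for p in (-62,-68,-74,-80,-86,-92,-98,-104): print(p,T(p,31).round(1))
E
```

```text
t: 7.35
ee_pos: [687.4, 24.7, 84.1]
tcp_rot: [-0.343, 1.552, 0.345]
wrist_force: [-1.2, 0.3, 0.2]
finger_gap: -0.2
-62 [663.2  12. ]
-68 [648.4   1.5]
-74 [632.7  -7.4]
-80 [616.  -14.5]
-86 [598.8 -19.9]
-92 [581.  -23.5]
-98 [563.  -25.2]
-104 [545.  -24.9]
```

```bash
python3 -m pendant '[[[0,0,-0.025,0],[0,0,-0.02,0],[0,0,0,0],[-0.01,-0.005,0,0],[-0.006,-0.003,0,0],[-0.004,-0.002,0,0],[-0.003,-0.002,0,0],[0,0,0,0]]]'
```

```text
t: 8.35
ee_pos: [667.4, 12.4, 45.7]
tcp_rot: [-0.344, 1.543, 0.343]
wrist_force: [-0.2, -0.1, 0.2]
finger_gap: 0.1
```

```bash
python3 -m pendant '[[[0,0,-0.007,0],[-0.008,-0.005,0,0],[-0.01,-0.006,0,-5],[-0.008,-0.0045,0,-3],[-0.008,-0.0045,0,-3],[-0.008,-0.0035,0,-3],[-0.008,-0.0035,0,-3],[0,0,0,0]]]'
```

```text
t: 9.35
ee_pos: [616.5, -14.8, 38.2]
tcp_rot: [-0.111, 1.569, 0.111]
wrist_force: [0.1, -0.6, -0.3]
finger_gap: -0.4
```

```bash
python3 -m pendant '[[[-0.0085,-0.003,0,-3],[-0.0085,-0.0025,0,-3],[-0.009,-0.002,0,-3],[-0.009,-0.0015,0,-3],[-0.007,-0.0005,0,-2.5],[-0.006,0,0,-2],[0,0,0,0],[0,0,0,0]]]'; python3 - <<'E'
from h import *
s,i=shot('top','t4.png')
c=i['color'][110:270,155:335][:,:,::-1]
cv2.imwrite('pics/crop4.png',cv2.resize(c,None,fx=3.7,fy=3.7,interpolation=cv2.INTER_CUBIC))
E
```

```text
t: 10.35
ee_pos: [569.5, -23.8, 38.3]
tcp_rot: [0.115, 1.568, -0.114]
wrist_force: [-0.2, -0.9, 0.3]
finger_gap: 0.3
```

View pics/crop4.png

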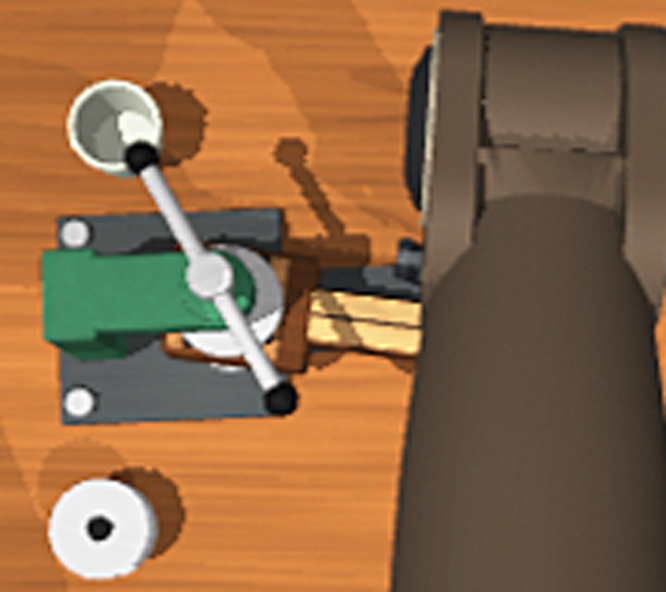

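```bash
python3 - <<'E'
from h import *
i=imaging.get_image('top')
P=lambda u,v,z: ray(i,155+u/3.7,110+v/3.7,z)[:2]
for p in [(310,313),(420,326)]:
    d=P(*p,58)-[556,147.5]; print(np.degrees(np.arctan2(d[1],d[0])))
E
```

```text
-96.34570034192838
-95.8116644867188
```

```bash
python3 -m pendant '[[[-0.006,-0.0003,0,-2],[-0.006,-0.0003,0,-2],[-0.005,0,0,-2],[-0.004,0,0,-1.5],[-0.003,0,0,-0.5],[0,0,0,0],[0,0,0,0],[0,0,0,0]]]'
```

```text
t: 11.45
ee_pos: [545.4, -24.6, 38.2]
tcp_rot: [0.225, 1.559, -0.225]
wrist_force: [0.1, -0.1, 0.4]
finger_gap: 0.1
```

```bash
python3 -m pendant '[[[0.01,0.002,0,0],[0.02,0,0,0],[0,0,0.06,0],[0,0,0.06,0],[0,0,0.06,0],[0,0,0.04,0],[0.0,0.06,0,0],[0,0.06,0,0]]]'; python3 - <<'E'
from h import *
s,i=shot('top','t5.png')
s,j=shot('wrist','w5.png')
c=i['color'][110:270,155:335][:,:,::-1]
c=cv2.resize(c,None,fx=3.7,fy=3.7,interpolation=cv2.INTER_CUBIC)
cv2.imwrite('pics/crop5.png',c)
E
```

```text
t: 12.45
ee_pos: [576.6, 98.4, 259.2]
tcp_rot: [0.227, 1.557, -0.226]
wrist_force: [0.5, -0.3, 0.4]
finger_gap: 0.5
```

View pics/crop5.png

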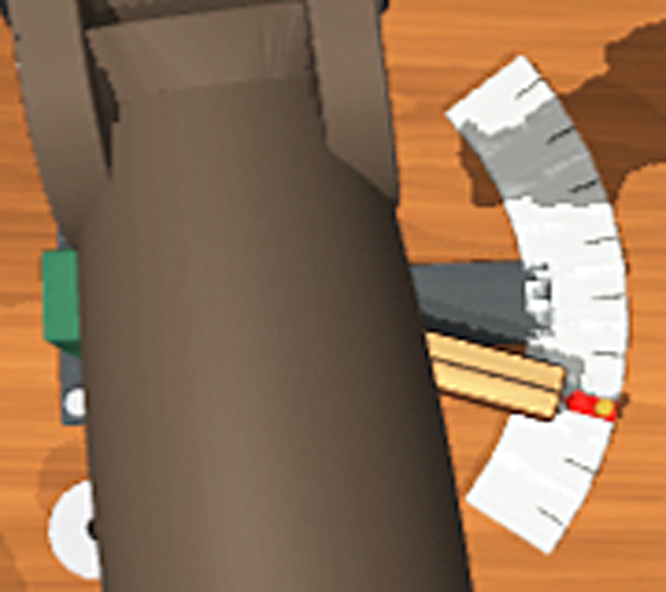

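```bash
python3 - <<'E'
from h import *
i=imaging.get_image('top')
P=lambda u,v,z: ray(i,155+u/3.7,110+v/3.7,z)[:2]
for p in [(435,358,58),(562,390,58),(564,402,16),(604,406,26),(604,406,30)]:
    d=P(*p)-[556,147.5]; print(np.degrees(np.arctan2(d[1],d[0])),np.linalg.norm(d))
d=P(562,390,58)-P(435,358,58);print(np.degrees(np.arctan2(d[1],d[0])))
print(env.sense()['ee_pos'])
E
```

```text
-103.90031680391016 146.54718050901172
-103.51769770059838 236.20705574291972
-104.23307791956037 243.1986572925473
-103.44367547532083 270.35784057068537
-103.54003574814406 269.9128323407915
-102.89236709227738
[575.81699329 100.2638473  258.03990274]
```

```bash
cat >> h.py <<'E'
def tool(b,o,r=62):
    b=np.radians(b); return np.array([556,147.5])+r*np.array([-np.cos(b),-np.sin(b)])+o*np.array([np.sin(b),-np.cos(b)])
E
python3 - <<'E'
from h import *
print(tool(31.7,45),[ (b,tool(b,16.).round(1)) for b in (31.7,25,20,15,10,5,0,-5,-10,-15,-19)])
s=env.sense();M=R.from_rotvec(s['tcp_rot']).as_matrix();print(np.degrees(np.arctan2(M[1,1],M[0,1])),s['ee_pos'])
E
```

```text
[526.89593551  76.63425771] [(31.7, array([511.7, 101.3])), (25, array([506.6, 106.8])), (20, array([503.2, 111.3])), (15, array([500.3, 116. ])), (10, array([497.7, 121. ])), (5, array([495.6, 126.2])), (0, array([494. , 131.5])), (-5, array([492.8, 137. ])), (-10, array([492.2, 142.5])), (-15, array([492. , 148.1])), (-19, array([492.2, 152.6]))]
73.85873620783521 [575.81699329 100.2638473  258.03990274]
```

```bash
python3 -m pendant '[[[-0.025,-0.012,0,10],[-0.024,-0.012,0,10],[0,0,0,10],[0,0,0,10],[0,0,-0.04,8],[0,0,-0.04,0],[0,0,-0.027,0],[0,0,0,0]]]'
```

```text
t: 13.6
ee_pos: [525.3, 72.4, 149.3]
tcp_rot: [-0.431, 1.532, 0.432]
wrist_force: [0.4, -0.0, -0.2]
finger_gap: 0.1
```

```bash
python3 -m pendant '[[[-0.004,0.007,0,0],[-0.004,0.007,0,0],[-0.003,0.005,0,0],[0,0,0,0],[-0.001,0.0015,0,0],[-0.001,0.0015,0,0],[-0.001,0.0015,0,0],[0,0,0,0]]]'
```

```text
t: 14.6
ee_pos: [512.4, 97.0, 151.3]
tcp_rot: [-0.432, 1.527, 0.432]
wrist_force: [0.4, -0.6, 0.6]
finger_gap: 0.0
```

```bash
python3 -m pendant '[[[-0.001,0.0025,0,0],[-0.001,0.0025,0,-1],[-0.0015,0.002,0,-2],[-0.0015,0.002,0,-2.5],[-0.0015,0.0022,0,-2.5],[-0.0015,0.0023,0,-2.5],[0,0,0,-1],[0,0,0,0]]]'
```

```text
t: 15.6
ee_pos: [503.8, 109.2, 151.1]
tcp_rot: [-0.277, 1.555, 0.272]
wrist_force: [-1.7, -5.6, 1.1]
finger_gap: 0.0
```

```bash
python3 -m pendant '[[[-0.0019,0.003,0,-3],[-0.0018,0.003,0,-3],[-0.0016,0.003,0,-3],[-0.0014,0.003,0,-3],[-0.0012,0.0032,0,-3],[-0.001,0.0032,0,-3],[-0.0009,0.0032,0,-2],[0,0,0,0]]]'
```

```text
t: 16.6
ee_pos: [493.2, 130.4, 150.9]
tcp_rot: [-0.004, 1.573, -0.003]
wrist_force: [-3.4, -7.8, 2.0]
finger_gap: 0.0
```

```bash
python3 -m pendant '[[[-0.0003,0.0027,0,-2.5],[-0.0003,0.0027,0,-2.5],[-0.0002,0.0027,0,-2.5],[0,0.0027,0,-2.5],[0,0.0027,0,-2.5],[0,0,0,0],[0,0,0,0],[0,0,0,0]]]'
```

```text
t: 17.6
ee_pos: [491.5, 143.3, 150.6]
tcp_rot: [0.167, 1.568, -0.176]
wrist_force: [-6.3, -9.3, 2.9]
finger_gap: -0.3
```

```bash
python3 -m pendant '[[[0,0.0022,0,-2],[0,0.0022,0,-2],[0.0001,0.0022,0,-2],[0.0001,0.0022,0,-2],[0,0,0,0],[0,0,0,0],[0,0,0,0],[0,0,0,0]]]'; python3 - <<'E'
from h import *
s,i=shot('wrist','w6.png');print(s['wrist_force'],s['ft_torque'],s['ee_pos'])
M=R.from_rotvec(s['tcp_rot']).as_matrix();print(np.degrees(np.arctan2(M[1,1],M[0,1])))
E
```

```text
t: 18.6
ee_pos: [491.0, 151.9, 150.5]
tcp_rot: [0.275, 1.557, -0.286]
wrist_force: [-9.8, -9.8, 3.9]
finger_gap: -0.1
[-9.79704466 -9.76574804  3.93859051] [-2.01526864  1.79606658  0.11160796] [490.95013324 151.8526069  150.50959853]
69.52710856526944
```

View pics/w6.png

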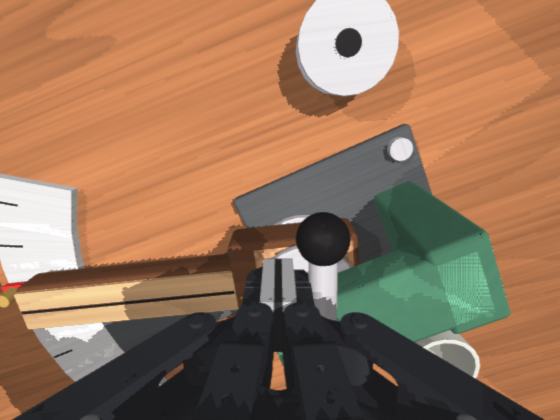

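```bash
python3 -m pendant '[[[0.0002,0.0017,0,-1.5],[0.0002,0.0017,0,-1.5],[0,0,0,0],[0,0,0,0],[0,0,0,0],[0,0,0,0],[0,0,0,0],[0,0,0,0]]]'; python3 -m pendant '[[[-0.003,-0.008,0,0],[-0.006,-0.015,0,0],[-0.006,-0.015,0,0],[0,0,0.05,0],[0,0,0.06,0],[-0.04,-0.06,0,0],[-0.06,-0.06,0,0],[-0.06,-0.06,0,0]]]'; python3 -m pendant '[[[-0.06,-0.06,0,0],[-0.05,-0.06,0,0],[0,-0.06,0,0],[0,-0.03,0,0],[0,0,0,0],[0,0,0,0],[0,0,0,0],[0,0,0,0]]]';python3 - <<'E'
from h import *
s,i=shot('top','t7.png')
c=i['color'][110:270,155:335][:,:,::-1]
cv2.imwrite('pics/crop7.png',cv2.resize(c,None,fx=3.7,fy=3.7,interpolation=cv2.INTER_CUBIC))
E
```

```text
t: 19.65
ee_pos: [491.1, 155.1, 150.5]
tcp_rot: [0.316, 1.552, -0.327]
wrist_force: [-9.8, -11.2, 4.8]
finger_gap: -0.4
t: 20.65
ee_pos: [354.8, -22.0, 261.5]
tcp_rot: [0.32, 1.546, -0.32]
wrist_force: [0.3, -0.6, 0.6]
finger_gap: 0.2
t: 21.65
ee_pos: [272.3, -202.1, 261.4]
tcp_rot: [0.319, 1.547, -0.319]
wrist_force: [-0.4, -1.5, 0.6]
finger_gap: -0.2
```

View pics/crop7.png

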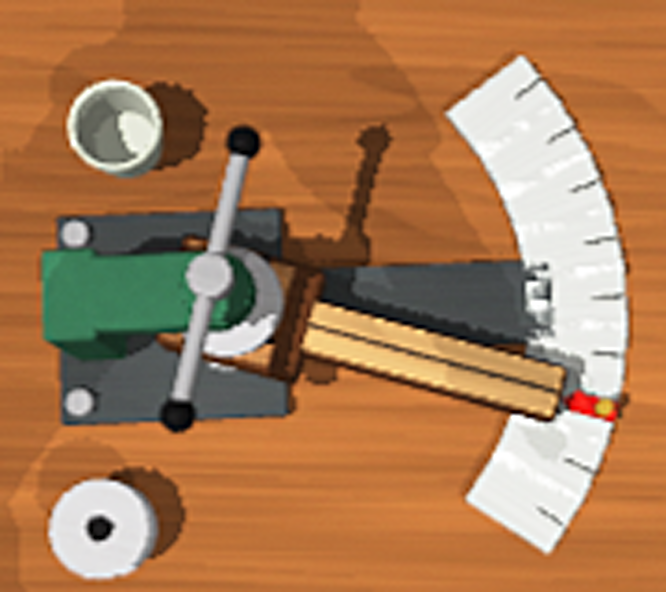

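```bash
python3 - <<'E'
from h import *
i=imaging.get_image('top')
P=lambda u,v,z: ray(i,155+u/3.7,110+v/3.7,z)[:2]
d=P(243,141,166)-P(177,414,166);e=P(210,137,166)-P(211,418,166)
a=lambda d:np.degrees(np.arctan2(d[1],d[0]))
print(a(d),a(e),np.radians(a(d)-a(e)))
for p in [(305,327,58),(435,358,58),(562,389,58),(564,402,16)]: print(a(P(*p)-[556,147.5]))
env.sign_off()
E
```

```text
-11.435306950960845 2.169140650813685 -0.2374424035660119
-106.77668142346171
-103.90031680391016
-103.35588990987792
-104.23307791956037
the job is handed in; nothing more can be done
```

The neck now points at the red pointer and is clamped tighter than I found it. I handed the job in at about 22 s of the 56 s allowed.

- **Loosening:** I pushed bar end B round until the bar had turned about 0.5 rad. By my estimate that left the screw about 0.33 rad above the point where the pad just touches, well short of the 2 rad limit.
- **Swinging:** I pushed the freed neck about 42° clockwise with the closed fingers. The last top picture puts the neck at about −103.5° and the pointer at about −104°, well inside the 3.4° tolerance. One rough neck reading close to the axis gave −106.8°, which I set aside as less accurate.
- **Tightening:** The last push was about 0.75–0.95 N m. My force readings gave the low end of that range and the bar angle the high end.
- **Spring-back:** When I let go, the bar sprang back about 10°. It still sits 0.24 rad tighter than at the start, so the screw is at roughly −0.42 rad. That suggests a pad force of about 130 N, where 90 N is needed. I worked this out from the bar angle and could not measure it directly.
- **Rest of the bench:** The pointer, glue pot and wire spool look unmoved in the top pictures. I did not check the other loose items again, but the arm stayed clear of them. The arm finished well away from everything, with wrist force readings near zero.

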